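# Close up a row of hybrid packages in a gang clamp

## Robot

A 7-joint arm with a two-finger parallel gripper is mounted at the origin on a cart in front of the work surface, level with it; the furniture and walls round the work are solid. World frame = base frame: x ahead of the robot, y to its left, z up, the work surface at z = 0. Lengths are in mm, angles in rad, forces in N, time in s.
With the tool pointing down it reaches from about 425 to 875 mm from the base axis. Payload 4.7 kg.
Tool frame: the origin (TCP) lies at the very end of the fingers, on their centre line; the grasp point (between the pads) lies manip.grasp_offset behind it (manip.grasp_offset is the distance from the TCP to the grasp point, in mm); z points along the fingers, y is the line along which they close (so a half turn about z gives the same grasp; the last joint's range is limited). The gripper opens to 87 mm and grips with 3 to 60 N. Pads are 19 mm wide; open, the fingers measure 117 mm over their backs; the gripper's body (75 mm by 190 mm) begins 51 mm behind the grasp point.
Start: joints at [-1.196, 0.321, -0.07, 1.45, 0.023, 1.371, -0.057], TCP at [229.493, 608.16, 222.587] pointing down, gripper open.
Joint ranges: [-2.86, 2.86], [-0.3, 2.09], [-1.38, 1.24], [0.06, 2.45], [-1.56, 4.7], [0.09, 2.05], [-2.69, 2.69]. Speed limits (rad/s): [2.57, 2.57, 3.14, 3.14, 3.14, 3.14, 3.14].

## Interface

Orientations are given as a rotation vector (axis times angle).
In Python, from rig import manip gives the robot as it stands. The module is installed in compiled form; this text tells all that it offers. Calls block until the motion is done:
- manip.goto(position, orientation): joint-space move of the TCP to a pose.
- manip.servo_line(position, rot=None, velocity=150): straight line of the TCP; rot=None keeps the orientation; velocity is the mean speed in mm/s.
- manip.movej(angles): joint-space move.
- manip.move_gripper(opening, force=None): opening from 0.0 (shut) to 1.0 (fully open); force is the grip in N (None keeps the last); returns when the fingers have stopped.
- manip.pause(seconds).
- manip.inverse_kinematics(position, orientation): joint angles nearest the present ones, or None.
- manip.observe(): the state.
- manip.capture(name): name is "side" or "top" or "wrist"; returns a dict with "frame" (420x560x3 uint8, red, green, blue), "vertical_fov" (degrees; the focal length in pixels is half the picture's height over the tangent of half this angle, whatever the lens; pixels are square), "cx", "cy" (the principal point, pixels), "T" (4x4, takes a point from camera to world coordinates). Camera axes: x right, y down, z forward; pixel columns grow to the right and rows downward; lengths in mm; the calibration is good to about 2 mm. A picture is of the moment at which its call begins. There is no depth.
A pose or a line that the arm cannot do raises manip.IKError and nothing moves.
- manip.close_job(): hands the job in; it is judged then, once.
The state is a dict: "time": time; "joints": joint angles; "joint_velocities": joint speeds; "joint_efforts": joint torques, N m; "tool_pos": TCP position; "tcp_rot": TCP orientation; "force": force on the tool from outside, world axes, zero at the start; "torque": the same for the moment, N m; "grip_width": opening from 0.0 (shut) to 1.0 (fully open); "finger_force": force on a finger pad.
Only numpy, scipy, OpenCV 4.12 (cv2) and the standard library are available. Lean on these libraries where they do the work, as an engineer would, in place of code of your own. Each camera call takes 0.05 s, during which the arm holds its last target. There are 200 camera calls.

## Task

Push the row of four open metal packages along the fence of the clamping fixture, as one closed block sliding flat on the plate, until the first one sits against the end stop and no gap is left anywhere in the row; feel for the stop and push gently (never harder than about 15 N), without letting the row buckle or splay. Then swing the clamp lever fully over so that the jaw grips the row, let go of it, and leave the other things on the table where they are.

Things in the scene. Friction and masses are not known exactly. Their poses are not given: they have to be found in the camera images.
- track: Clamping fixture, fixed on the table: aluminium base plate, x -158 to +168 mm, y -59 to +35 mm, upper face 13 mm above the origin, which lies at table height. Its x axis points along the row in the pushing direction, towards the end stop; z up. A steel fence 10 mm high runs the whole length of the plate on the +y side, its inner face at y = +20 mm.
- jaw_mouth (a point): Point on the plate's face where the clamping channel begins (track x = -8, y = 0 mm). From here to x = 128 mm a steel jaw, 10.5 mm high, faces the fence: its face is at track y = -23.5 mm when open (channel 43.5 mm wide), its first 14 mm flared outwards by 5 mm as a lead-in on which a crooked row can catch. The lever moves the jaw up to 4.5 mm towards the fence. Axes like the track's.
- stop_slot (a point): Point on the plate's face at track x = 120, y = 0 mm: the middle of the slot in which the end stop is bolted (dark steel block 24 mm long, 34 mm wide, 13 mm high, two screws). The stop's face towards the row lies anywhere from 20 mm before to 20 mm beyond this point; its setting changes from run to run and is not reported: feel for it. It does not give way.
- package_1_center (a point): Centre (half-way up) of the row's first package, nearest the end stop. All four are alike: open metal boxes 28 mm long (x, along the row), 40 mm wide (y), 14 mm high, about 60 g, a ceramic board inside; axes roughly the track's. At the start they lie flat on the plate before the jaw's mouth, 3 to 7 mm apart, slightly crooked, 1 to 5 mm off the fence.
- package_2_center (a point): Centre of the second package.
- package_3_center (a point): Centre of the third package.
- package_4_center (a point): Centre of the last package of the row, the tail, which is pushed on its rear face (-x).
- clamp_lever (a joint): Angle (rad) of the clamp lever about an upright pivot at track x = 64, y = -44.5 mm. 0: open, pointing straight out (track -y); it starts at 0 to 0.25. 1.45: fully over, at its end of travel, lying along the plate, pointing to +x. It closes anticlockwise seen from above, drags with 0.1 N m, up to twice that where the jaw squeezes the row (from about 1.1 rad), and stays where it is left.
- lever_knob (a point): Centre of the black upright grip at the lever's end, 50 mm from the pivot: a round post 13.6 mm thick and 31 mm tall, its top 15.5 mm above this point and 59.5 mm above the table.
- hex_key: Bystander: black hex key, 78 x 30 x 8 mm, lying on the plate beside the row (on its open side).
- loupe: Bystander: black loupe, 38 mm round, 32 mm tall, behind the fixture.
- petri_dish: Bystander: clear petri dish, 66 mm round, 12 mm high, behind the fixture.
- loose_tweezers: Bystander: steel tweezers, 129 mm long, on the table to the right of the fixture.

How it is judged (in metres and radians):
On the way:
1. with the clamp still open, the row is closed up and home: the first package sits against the end stop and no gap in the row is wider than 1.5 mm (horizontal distance between package_1_center and end_stop_c0 below 0.0275 m and horizontal distance between package_1_center and package_2_center below 0.0295 m and horizontal distance between package_2_center and package_3_center below 0.0295 m and horizontal distance between package_3_center and package_4_center below 0.0295 m and value of joint clamp_lever below 0.9 rad), for 0.2 s.
At the end, for the whole second after the job is handed in: The four packages stand in one closed row against the end stop (no gap wider than 1.5 mm, at the stop or between neighbours), square to the fence within 0.04 rad and not more than 3.5 mm off it, at rest, and the clamp lever is fully over (above 1.3 rad) (horizontal distance between package_1_center and end_stop_c0 below 0.0275 m and horizontal distance between package_1_center and package_2_center below 0.0295 m and horizontal distance between package_2_center and package_3_center below 0.0295 m and horizontal distance between package_3_center and package_4_center below 0.0295 m and value of joint clamp_lever above 1.3 rad and y of each of package_1_center, package_2_center, package_3_center, package_4_center in the frame of track above -0.0035 m and angle between the x axis of each of package_1, package_2, package_3, package_4 and the x axis of track, either way round below 0.04 rad and linear speed of each of package_1, package_2, package_3, package_4 below 0.01 m/s); the robot touches nothing.
It fails at once if a package is pushed harder than 18 N (contact force between the fingers and package_1 above 18 N or contact force between the fingers and package_2 above 18 N or contact force between the fingers and package_3 above 18 N or contact force between the fingers and package_4 above 18 N).
It fails at once if the row buckles or splays: a package turns more than 0.3 rad out of line, strays more than 13 mm from the fence or tips more than 0.15 rad (angle between the x axis of any of package_1, package_2, package_3, package_4 and the x axis of track, either way round above 0.3 rad or y of any of package_1_center, package_2_center, package_3_center, package_4_center in the frame of track below -0.013 m or angle between any of package_1, package_2, package_3, package_4's own z axis and vertical above 0.15 rad).
It fails at once if a package is lifted off the plate by more than 6 mm (z of any of package_1_center, package_2_center, package_3_center, package_4_center in the frame of track above 0.026 m).
It fails at once if a bystander is moved by more than 20 mm (distance of any of hex_key, loupe, petri_dish, loose_tweezers from where it was at the start of the episode above 0.02 m).
It also fails if it takes over 64 s, if anything falls off the work surface, if the arm or the gripper's body presses on something with over 40 N, if the wrist force passes 120 N, or if a joint passes its speed limit or range.

## Working session

There is one attempt and no reset: what is moved stays moved. The work goes in short steps, each a Python script; the robot and the scene stay as the last script left them, time stands still between calls to the robot, and variables do not carry over. Pictures are saved under pics/ and viewed, at most 10 in all, crops included, and the job is handed in when it is done.

```bash
mkdir -p pics; cat > h.py <<'E'
import numpy as np, cv2
from rig import manip
def cap(n,fn):
    c=manip.capture(n); cv2.imwrite('pics/'+fn+'.png',c['frame'][:,:,::-1]); np.savez('pics/'+fn,**{k:c[k] for k in c}); return c
def K(c):
    f=210/np.tan(np.radians(float(c['vertical_fov']))/2); return f
def ray(c,u,v,z):
    f=K(c);d=np.array([(u-c['cx'])/f,(v-c['cy'])/f,1]);T=np.array(c['T']);w=T[:3,:3]@d;o=T[:3,3];return o+w*(z-o[2])/w[2]
def proj(c,p):
    T=np.array(c['T']);q=T[:3,:3].T@(np.array(p)-T[:3,3]);f=K(c);return float(c['cx'])+f*q[0]/q[2],float(c['cy'])+f*q[1]/q[2]
E
python3 - <<'E'
from h import *
for n in('top','side'):
    c=cap(n,n+'0');print(n,K(c),np.array(c['T']).round(2).tolist(),c['cx'],c['cy'])
s=manip.observe();print(s['time'],s['tcp_rot'],s['force'],s['grip_width'],manip.grasp_offset)
E
```

```text
top 451.2752986987718 [[-0.0, -1.0, 0.1, 494.14], [-1.0, -0.0, -0.01, 133.06], [0.01, -0.1, -1.0, 995.01], [0.0, 0.0, 0.0, 1.0]] 270.54322486210424 207.52579366166702
side 394.97540887921747 [[-0.99, -0.06, 0.12, 474.25], [-0.14, 0.53, -0.84, 985.88], [-0.01, -0.85, -0.53, 603.76], [0.0, 0.0, 0.0, 1.0]] 279.55414425684427 210.2145498486028
0.1 [-5.63607576e-01 -3.09045119e+00  2.60744516e-03] [0.74322204 0.03753264 0.09197205] 1.003863509155205 18.700000000000003
```

View pics/top0.png

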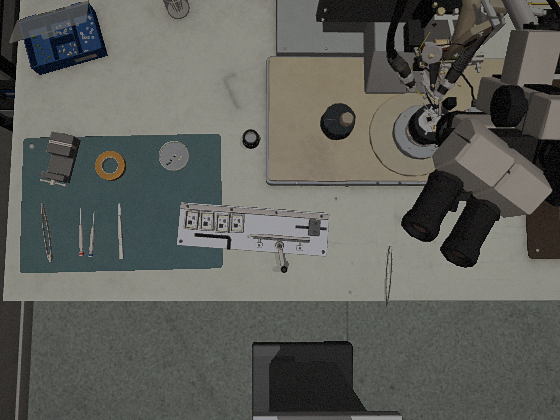

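View pics/side0.png

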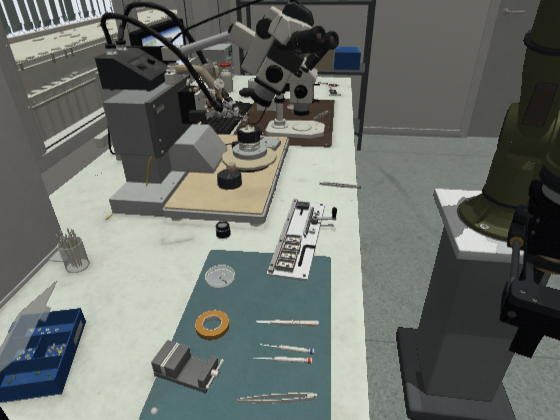

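The top view shows the plate with corners at about (181,204), (328,214), (327,256), (179,245). The packages are in its left part at (190–238, 220), the stop is at (315,227), and the lever knob is at (284,269). The push direction is image right, which is world −y. The side view agrees. I'll take a coarse track pose from this, then move in for a wrist view.

```bash
python3 - <<'E'
from h import *
from scipy.spatial.transform import Rotation as R
c=np.load('pics/top0.npz')
P=[ray(c,*p,13)for p in((181,204),(328,214),(327,256),(179,245))]
for p in P:print(p.round(1))
print([np.linalg.norm(P[i]-P[(i+1)%4]).round(1) for i in range(4)])
ex=(P[1]-P[0]+P[2]-P[3]);ex/=np.linalg.norm(ex);ey=np.array([-ex[1],ex[0],0]);ctr=sum(P)/4
o=ctr-5*ex+12*ey;print('origin',o,'ang',np.arctan2(ex[1],ex[0]))
for s in(1,-1):
  ty=s*ey;tz=np.array([0,0,-1.]);tx=np.cross(ty,tz);rv=R.from_matrix(np.c_[tx,ty,tz]).as_rotvec()
  p=o-30*ex;p[2]=300
  print(s,rv,manip.inverse_kinematics(p,rv))
  q=o-150*ex;q[2]=20;print(manip.inverse_kinematics(q,rv)); q=o+20*ex;q[2]=20;print(manip.inverse_kinematics(q,rv))
print(manip.inverse_kinematics(manip.observe()['tool_pos'],manip.observe()['tcp_rot']))
c=cap('wrist','w0');print(np.array(c['T']).round(2).tolist(),K(c))
print(R.from_rotvec(manip.observe()['tcp_rot']).as_matrix().round(2))
E
```

```text
[599.4 316.7  13. ]
[577.4  -4.4  13. ]
[486.1  -1.   13. ]
[510.1 319.4  13. ]
[np.float64(321.9), np.float64(91.4), np.float64(321.3), np.float64(89.3)]
origin [555.58545055 161.79627656  13.        ] ang -1.6422756551641358
1 [2.29939954 2.1406462  0.        ] [-0.73641073  0.16919539  0.41625078  1.49922409 -0.06837528  1.48757385
 -0.39123963]
[-0.79573004  0.48907958  0.32030226  1.67656667 -0.17621103  1.00436586
 -0.48707778]
[-0.65393769  0.36000405  0.41801553  1.87181671 -0.17724614  0.94596891
 -0.22703316]
-1 [ 2.1406462  -2.29939954 -0.        ] [ 0.53983685  0.36546894 -1.1784077   1.45485782  0.33667658  1.54308564
  2.44657009]
[-0.49108253  0.47639834 -0.06676217  1.66402647  0.03630948  1.00237528
  2.50013233]
[ 0.62425272  0.67446766 -1.17908024  1.8275076   0.69311145  1.12751548
  2.26781623]
[-1.1958828   0.32172794 -0.07008194  1.45154946  0.02264082  1.37077005
 -0.05689622]
[[0.35, 0.9, 0.27, 155.94], [0.94, -0.34, -0.1, 635.79], [-0.0, 0.29, -0.96, 383.81], [0.0, 0.0, 0.0, 1.0]] 312.59646074050323
[[-0.94  0.35 -0.  ]
 [ 0.35  0.94 -0.  ]
 [-0.   -0.   -1.  ]]
```

```bash
python3 - <<'E'
from h import *
ex=np.array([np.cos(-1.6423),np.sin(-1.6423),0]);ey=np.array([-ex[1],ex[0],0])
o=np.array([555.6,161.8,0]);p=o-10*ex-5*ey;p[2]=180
manip.goto(p,[2.29939954,2.1406462,0])
s=manip.observe();print(s['time'],s['tool_pos'],s['force'])
c=cap('wrist','w1');print(np.array(c['T']).round(3).tolist())
cv2.imwrite('pics/w1b.png',cv2.resize(c['frame'][:,:,::-1],(800,600),interpolation=cv2.INTER_CUBIC))
E
```

```text
2.1083 [550.85029383 174.29023216 179.95030377] [-0.52334485 -0.89275457 -0.09126074]
[[0.998, -0.065, -0.019, 557.23], [-0.068, -0.955, -0.287, 253.314], [0.0, 0.288, -0.958, 342.261], [0.0, 0.0, 0.0, 1.0]]
```

View pics/w1b.png

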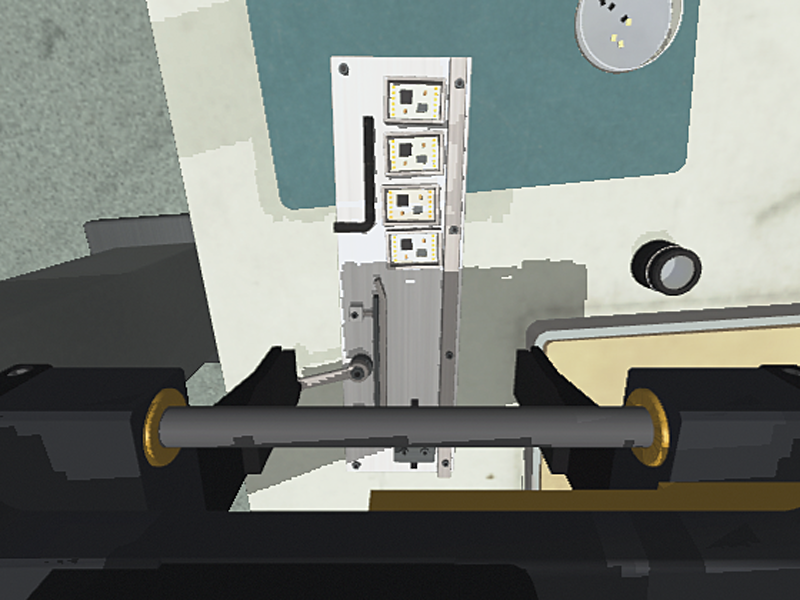

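The wrist view (800×600) shows the packages at (416,100), (416,153), (411,204) and (414,247). The hex key is at (370,175), the lever pivot is at (360,367), and the stop is at (413,455), partly hidden. Next I'll zoom in on the row.

```bash
python3 - <<'E'
from h import *
im=cv2.imread('pics/w1.png')[35:195,225:335]
cv2.imwrite('pics/w1c.png',cv2.resize(im,None,fx=3.7,fy=3.7,interpolation=cv2.INTER_CUBIC))
im=cv2.imread('pics/w1.png')
c=np.load('pics/w1.npz')
for n,u,v,z in(('TL',331,57,13),('TR',471,57,13),('BL',347,470,13),('BR',453,475,13),('piv',360,367,37)):
    print(n,ray(c,u*.7,v*.7,z).round(1))
E
```

```text
TL [512.8 324.2  13. ]
TR [605.4 317.9  13. ]
BL [489.3   2.   13. ]
BR [581.2  -9.5  13. ]
piv [513.6 110.2  37. ]
```

View pics/w1c.png

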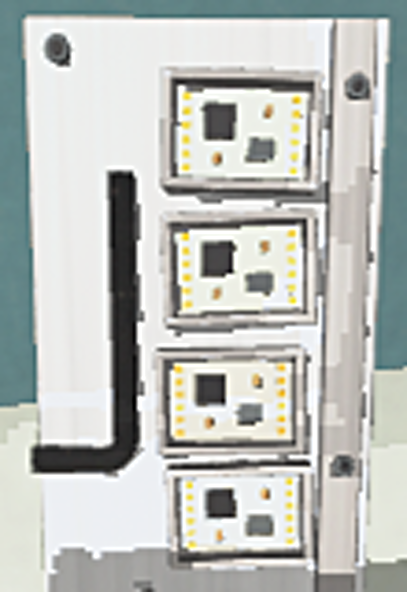

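```bash
cat >> h.py <<'E'
A=-1.644;O=np.array([559.5,162.7,0.])
ex=np.array([np.cos(A),np.sin(A),0]);ey=np.array([-ex[1],ex[0],0]);RV=None
from scipy.spatial.transform import Rotation as Ro
RV=Ro.from_matrix(np.c_[np.cross(ey,[0,0,-1.]),ey,[0,0,-1.]]).as_rotvec()
def w(x,y,z): return O+x*ex+y*ey+np.array([0,0,z])
def t(p): d=np.array(p)-O; return np.array([d@ex,d@ey,p[2]])
E
python3 - <<'E'
from h import *
c=np.load('pics/w1.npz')
def q(n,u,v,z): print(n,t(ray(c,225+(u+.5)/3.7-.5,35+(v+.5)/3.7-.5,z)).round(1))
q('fence in top',332,20,23);q('fence in bot',319,585,23)
q('screw',58,48,13)
for n,pts in dict(P4=[(166,68),(322,72),(318,182),(163,183)],P3=[(166,210),(317,205),(318,316),(163,322)],P2=[(158,350),(308,347),(305,447),(156,447)],P1=[(171,473),(312,463),(307,556),(172,560)]).items():
    for p in pts:q(n,*p,27)
q('hex',122,172,21);q('hex',138,440,21);q('hex',33,460,21)
t0=np.load('pics/top0.npz')
for n,u,v,z in(('knob',284,269,55),('pivot',279,244,40),('stopL',309,227,26),('stopR',320,227,26)):print(n,t(ray(t0,u,v,z)).round(1))
q2=lambda n,u,v,z:print(n,t(ray(c,u*.7,v*.7,z)).round(1))
q2('stopfar',413,462,26);q2('pivot',360,367,45);q2('lever',300,382,32)
E
```

```text
fence in top [-155.9   19.    23. ]
fence in bot [-11.7  20.1  23. ]
screw [-151.1  -50.4   13. ]
P4 [-144.2  -22.1   27. ]
P4 [-143.5   16.6   27. ]
P4 [-118.    16.3   27. ]
P4 [-117.6  -23.1   27. ]
P3 [-111.2  -22.4   27. ]
P3 [-112.6   16.2   27. ]
P3 [-85.3  17.3  27. ]
P3 [-83.6 -23.4  27. ]
P2 [-76.4 -24.8  27. ]
P2 [-77.4  14.9  27. ]
P2 [-51.1  14.8  27. ]
P2 [-50.9 -25.6  27. ]
P1 [-43.9 -21.5  27. ]
P1 [-46.8  16.8  27. ]
P1 [-21.   16.1  27. ]
P1 [-19.7 -21.4  27. ]
hex [-120.7  -33.9   21. ]
hex [-52.1 -30.8  21. ]
hex [-46.4 -60.   21. ]
knob [ 75.8 -94.4  55. ]
pivot [ 62.3 -43.4  40. ]
stopL [124.5  -2.1  26. ]
stopR [148.1  -0.4  26. ]
stopfar [147.2  -1.2  26. ]
pivot [ 51.9 -41.1  45. ]
lever [ 70.9 -89.   32. ]
```

The track pose is confirmed: fence at +19 to 20 mm, pivot within 2 mm, package sizes right, and the stop face near x≈124. The tail's rear face is at x≈−145 and the row is at y≈−3. Next I push with closed fingers, checking the force at each step.

```bash
cat > push.py <<'E'
from h import *
def push(x,y,xend,step,vel,lim,base,yend=None):
    n=0; y0=y; x0=x; fm=0
    while x<xend:
        x=min(x+step,xend); yy=y0 if yend is None else y0+(yend-y0)*(x-x0)/(xend-x0)
        manip.servo_line(w(x,yy,18),velocity=vel)
        s=manip.observe();f=s['force']-base;a=-f@ex;n+=1;fm=max(fm,a)
        if n%8==0 or a>lim: print(round(x,1),t(s['tool_pos']).round(1),'f',round(a,2),round(float(f@ey),2),round(float(f[2]),2),round(s['time'],2))
        if a>lim: return x,True
    return x,False
E
python3 - <<'E'
from push import *
manip.move_gripper(0.0,10)
manip.goto(w(-168,-2,70),RV); manip.servo_line(w(-168,-2,18),velocity=80); manip.pause(.3)
s=manip.observe();b=np.array(s['force']);print(s['time'],t(s['tool_pos']),b,s['grip_width'])
x,h=push(-168,-2,-120,2,30,4,b)
print(x,h)
np.save('base.npy',b)
E
```

```text
5.575 [-168.22267914   -1.78323663   18.48667177] [-0.3234886  -0.74986783 -0.22273251] 0.005112857175899662
-152 [-151.8   -2.    18. ] f 0.32 0.2 1.46 7.58
-136 [-135.7   -2.    18. ] f 1.31 0.86 0.28 9.57
-120 [-119.7   -2.    18. ] f 0.44 0.25 0.53 11.57
-120 False
```

```bash
python3 - <<'E'
from h import *
cap('wrist','w2'); im=cv2.imread('pics/w2.png'); cv2.imwrite('pics/w2b.png',cv2.resize(im,(800,600),interpolation=cv2.INTER_CUBIC))
E
```

```text
(no output)
```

View pics/w2b.png

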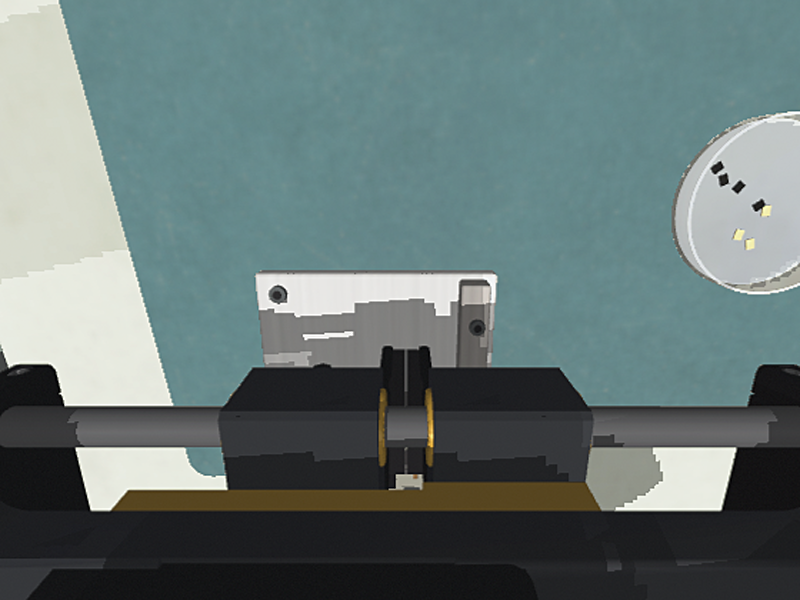

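The wrist view shows only the closed fingertips at (405,360), because the gripper hides the row. The force has stayed at or below about 1.3 N, so I'll continue.

```bash
python3 - <<'E'
from push import *
b=np.load('base.npy')
x,h=push(-120,-2,-22,3,40,5,b,-1)
print(x,h)
cap('side','s2');cap('top','t2')
im=cv2.imread('pics/t2.png')[190:285,170:340]; i2=cv2.imread('pics/s2.png')[180:290,250:360]
a=cv2.resize(im,(760,425),interpolation=cv2.INTER_CUBIC); cv2.imwrite('pics/t2b.png',a)
E
```

```text
-96 [-95.5  -1.7  18. ] f 0.2 0.6 0.2 13.62
-72 [-71.5  -1.5  18. ] f 0.75 -0.2 0.11 15.62
-48 [-47.6  -1.3  18. ] f 0.73 -0.01 0.72 17.62
-24 [-23.6  -1.   18. ] f 0.2 -0.17 -0.38 19.62
-22 False
```

View pics/t2b.png

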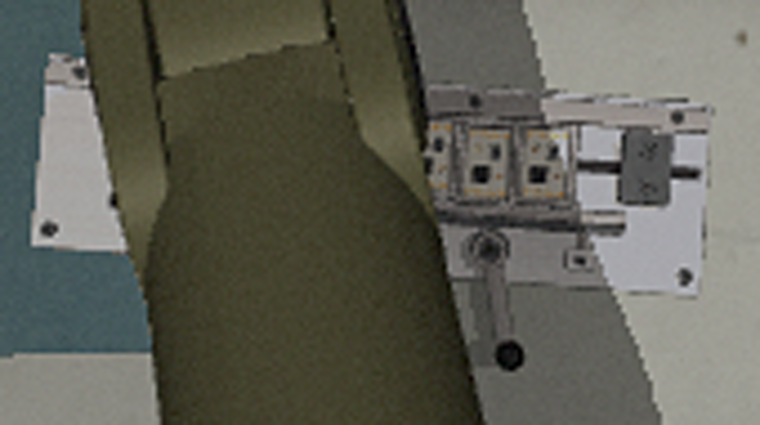

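The crop shows the row straight in the channel, with its front at (577,165) and the stop face at (620,165), so about 21 mm remain. Now I feel for the stop in fine steps.

```bash
python3 - <<'E'
from push import *
b=np.load('base.npy')
x,h=push(-22,-1,-8,2,30,5,b)
if not h: x,h=push(x,-1,25,.7,15,5,b)
manip.pause(.3);s=manip.observe();print(x,h,-(s['force']-b)@ex,s['time'])
if h:
    x2,h2=push(x,-1,x+2,.3,8,8,b); manip.pause(.3);s=manip.observe();print(x2,-(s['force']-b)@ex,s['time'])
E
```

```text
-2.4 [-2.3 -1.  18. ] f 1.66 0.51 0.64 23.73
1.8 [ 0.7 -1.  18.1] f 5.03 0.58 0.06 25.23
1.8000000000000012 True 5.450692518639118 25.525
3.0 [ 0.8 -1.  18.3] f 8.01 -0.13 -1.08 26.52
3.0000000000000004 8.150814493785292 26.825
```

The stop is felt firmly: the TCP holds at x≈0.8 while the force climbs to 8 N. Next I back off and take a wrist look at the row and the lever knob.

```bash
python3 - <<'E'
from h import *
manip.servo_line(w(-8,-1,18),velocity=60); manip.servo_line(w(-8,-1,90),velocity=150)
manip.move_gripper(0.6,10)
manip.goto(w(75,-40,150),RV)
s=manip.observe();print(s['time'])
c=cap('wrist','w3'); cv2.imwrite('pics/w3b.png',cv2.resize(c['frame'][:,:,::-1],(800,600),interpolation=cv2.INTER_CUBIC))
E
```

```text
29.3917
```

View pics/w3b.png

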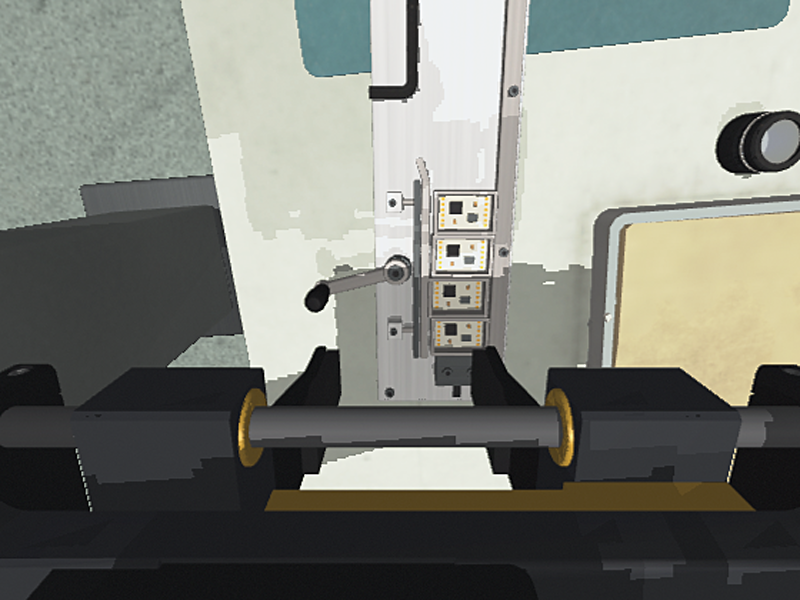

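The image shows the row closed up against the stop at (455,370), with no visible gaps. The knob top is at (319,293) and the pivot at (397,268). Now I swing the lever with a loose straddle grip along the arc.

```bash
cat > lev.py <<'E'
from h import *
c=np.load('pics/w3.npz')
k=t(ray(c,319*.7,293*.7,59.5));pv=t(ray(c,397*.7,268*.7,40))
print('knob',k.round(1),'pivot',pv.round(1))
th0=np.arctan2(k[0]-64,-(k[1]+44.5));print('th',th0,'r',np.hypot(k[0]-64,k[1]+44.5))
B=.84;ty=np.cos(B)*ex+np.sin(B)*ey
RL=Ro.from_matrix(np.c_[np.cross(ty,[0,0,-1.]),ty,[0,0,-1.]]).as_rotvec()
def arc(th,r=50): return 64+r*np.sin(th),-44.5-r*np.cos(th)
E
python3 - <<'E'
from lev import *
for th in(th0,.8,1.5):print(manip.inverse_kinematics(w(*arc(th),37),RL))
E
```

```text
knob [ 68.9 -89.6  59.5] pivot [ 58.3 -43.7  40. ]
th 0.10829657570683013 r 45.31960491367373
[-0.69975794  0.12966749  0.45421098  2.09990288 -0.07103096  0.92625713
 -1.01013875]
[-0.6547857   0.14597626  0.48484876  2.08544346 -0.08476654  0.92852457
 -0.92747815]
[-0.61594398  0.2084965   0.50296386  2.02177293 -0.12384871  0.94019647
 -0.8529033 ]
```

```bash
python3 - <<'E'
from h import *
im=cv2.imread('pics/w3.png'); c=np.load('pics/w3.npz')
m=(im.max(2)<45).astype(np.uint8); m[:190]=0;m[235:]=0;m[:,:200]=0;m[:,240:]=0
ys,xs=np.nonzero(m);print(xs.min(),xs.max(),ys.min(),ys.max(),len(xs))
for y in range(ys.min(),ys.max()+1): print(y,''.join('#' if v else '.' for v in m[y,208:238]))
for u,v in((221,209),(220,209.5)):print(t(ray(c,u,v,59.5)).round(1))
cc=np.load('pics/top0.npz');i=cv2.imread('pics/top0.png');m=(i.max(2)<40).astype(np.uint8);m[:262]=0;m[276:]=0;m[:,:276]=0;m[:,292:]=0
ys,xs=np.nonzero(m);print('top',xs.min(),xs.max(),ys.min(),ys.max(),t(ray(cc,xs.mean(),ys.mean(),52)).round(1))
E
```

```text
214 230 199 217 232
199 ...............#####..........
200 ..............#######.........
201 .............#########........
202 ...........############.......
203 ..........#############.......
204 .........##############.......
205 ........###############.......
206 .......###############........
207 .......###############........
208 ......################........
209 ......###############.........
210 ......################........
211 ......########.######.........
212 ......##############..........
213 ......##############..........
214 .......############...........
215 ........##########............
216 ........##########............
217 ..........######..............
[ 72.3 -91.7  59.5]
[ 72.8 -92.6  59.5]
top 281 286 266 272 [ 74.9 -94.6  52. ]
```

The top view gives the knob at (74.9,−94.6) and the wrist view gives (72.3,−91.7). I'll use (74,−93), which is 49.5 mm from the pivot at θ≈0.2, so it is consistent.

```bash
python3 - <<'E'
from lev import *
th=.2
manip.move_gripper(.36,5)
manip.goto(w(*arc(th),85),RL); manip.servo_line(w(*arc(th),37),velocity=80)
manip.pause(.2);s=manip.observe();b=np.array(s['force']);print(s['time'],t(s['tool_pos']),b)
manip.move_gripper(.22,5);s=manip.observe();print('w',s['grip_width'],s['finger_force'],s['force']-b)
while th<1.53:
    th=min(th+(.08 if th<1.35 else .04),1.53); manip.servo_line(w(*arc(th),37),velocity=60)
    s=manip.observe();f=s['force']-b;tx,tyy=np.cos(th),np.sin(th)
    print(round(th,2),t(s['tool_pos'])[:2].round(1),'tan',round(float(-(f@ex*tx+f@ey*tyy)),2),'rad',round(float(f@ex*np.sin(th)-f@ey*np.cos(th)),2),round(s['time'],2))
    if np.linalg.norm(f)>14: break
np.save('b2.npy',b)
E
```

```text
knob [ 68.9 -89.6  59.5] pivot [ 58.3 -43.7  40. ]
th 0.10829657570683013 r 45.31960491367373
31.85 [ 73.75394348 -93.05872616  37.52622163] [ 0.19460727 -0.02341643 -0.54937967]
w 0.2251114585135568 0.0 [-0.0425071   0.0227423  -0.34624035]
0.28 [ 78.1 -92.5] tan 1.04 rad 0.8 32.67
0.36 [ 81.9 -91.6] tan 1.0 rad 0.47 32.92
0.44 [ 85.8 -90.2] tan 2.16 rad 2.27 33.17
0.52 [ 89.2 -88.1] tan 2.04 rad 1.98 33.42
0.6 [ 92.5 -85.4] tan 1.65 rad 1.99 33.67
0.68 [ 95.7 -82.7] tan 0.31 rad 1.23 33.92
0.76 [ 98.8 -80.1] tan 0.13 rad 1.04 34.17
0.84 [101.5 -77.3] tan 0.85 rad 0.81 34.42
0.92 [104.  -74.3] tan 0.81 rad 0.03 34.67
1.0 [106.4 -71. ] tan 1.32 rad 0.15 34.92
1.08 [108.3 -67.6] tan 1.14 rad 0.38 35.17
1.16 [110. -64.] tan 2.29 rad 0.16 35.42
1.24 [111.4 -60.4] tan 1.41 rad 0.44 35.67
1.32 [112.5 -56.6] tan 2.1 rad -0.17 35.92
1.4 [113.3 -52.7] tan 2.1 rad 0.58 36.17
1.44 [113.6 -51. ] tan 2.97 rad -0.39 36.42
1.48 [113.8 -49. ] tan 2.77 rad -1.17 36.67
1.52 [113.6 -48.2] tan 5.96 rad -0.87 36.92
1.53 [113.6 -48.1] tan 6.84 rad -1.71 37.17
```

The lever was felt engaging, squeezing and reaching its end stop. Now I release it, rise and check.

```bash
python3 - <<'E'
from lev import *
manip.servo_line(w(*arc(1.47),37),velocity=40)
manip.move_gripper(.36)
manip.servo_line(w(*arc(1.47),110),velocity=120)
manip.goto(w(75,-40,150),RV)
c=cap('wrist','w4');print(manip.observe()['time'])
im=c['frame'][100:300,200:400,::-1]; cv2.imwrite('pics/w4b.png',cv2.resize(im,(600,600),interpolation=cv2.INTER_CUBIC))
E
```

```text
knob [ 68.9 -89.6  59.5] pivot [ 58.3 -43.7  40. ]
th 0.10829657570683013 r 45.31960491367373
39.45
```

View pics/w4b.png

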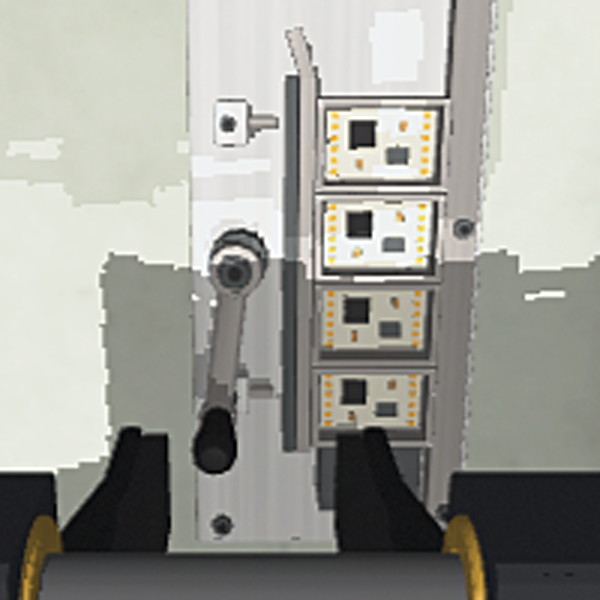

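The crop shows the lever lying along the plate, with the pivot at (236,262) and the knob at (213,440). The jaw is against a straight, closed row at (320–440, 100–440), and the stop is right below it. I'm handing in.

```bash
python3 -c "
from rig import manip
print(manip.close_job())"
```

```text
the job is handed in; nothing more can be done
None
```

The job is handed in (no verdict was shown): the row was pushed up against the end stop at about 8 N, the lever was swung until its end stop was felt and then let go, and the last picture shows a straight, closed, clamped row.

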